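# Tip a carton into the scanning field

## Task

The tall carton has to lie label up in front of the counter scanner. Pushing with the fingers only, slide it, still standing, until its foot is just over the near line of the taped scanning field, then push it high on its label face so that it topples onto its back and lies label up inside the tape. Do not grip or lift it, do not bump the scanner stand, and leave the other goods standing where they are.

Things in the scene. Friction and masses are not known exactly. Their poses are not given: they have to be found in the camera images.
- scan: Scanning field: rectangle of dark tape flat on the counter (no height). Origin: its centre, on the counter; x along its length towards the scanner stand, z up. Inside of the tape: 230 mm along x, 176 mm along y; tape 12 mm wide. The near line is the short one at x = -115 mm (its inner edge). Fixed, with the stand
- scan_head (a point): Centre of the black scanner head, which hangs over the counter from a goose-neck beyond the field's far end: about 75 x 75 x 75 mm, 276 mm above the counter, at (187, 0) mm in the field's frame. The stand's round foot, 62 mm radius, is at (225, 0) mm
- carton: The tall carton: closed brown cardboard box, 70 mm deep (its x), 120 wide (its y), 180 high (its z), 0.28 to 0.56 kg. Origin: centre of its underside. Starts standing outside the field, 25 to 65 mm short of the near line, within 15 mm of the field's long axis and 0.12 rad of its direction. Pushed below about 45 mm height it slides upright (friction about 0.5 to 0.7)
- carton_label (a point): Middle of the white label with bars, 85 x 60 mm, on the carton's wide face that looks away from the field, at (-35, 0, 108) mm in the carton's frame. Pushed above about 110 mm height on this face, the carton tips about the lower edge of its back, which stays in place, and falls by itself once leaned 21 degrees
- carton_foot_l (a point): lower corner of the carton's back face, at (35, 60, 0) mm in the carton's frame
- carton_foot_r (a point): lower corner of the carton's back face, at (35, -60, 0) mm
- carton_top_l (a point): upper corner of the carton's back face, at (35, 60, 180) mm
- carton_top_r (a point): upper corner of the carton's back face, at (35, -60, 180) mm
- carton_small: bystander: small standing carton of the same board, 60 x 85 x 105 mm high, with a label; in a row with the two pump bottles, about 170 mm beyond the field's long axis as seen from the robot. Origin: centre of its underside
- soap_a: bystander: amber pump bottle, 66 mm diameter, 174 mm high; in that row. Origin: centre of its underside
- soap_b: bystander: a second, equal pump bottle in that row. Origin: centre of its underside
- cleaner: bystander: white bottle with red cap, 78 mm diameter, 250 mm high, beyond the scanner stand. Origin: centre of its underside
- polish_can: bystander: can, 66 mm diameter, 110 mm high, on the robot's side of the field. Origin: centre of its underside
- brush: bystander: hand brush of 200 mm lying along its x, right of the scanner stand. Origin: middle of its underside
- film_box: bystander: long cardboard film box lying along its x, 310 x 52 x 52 mm, left of the work. Origin: centre of its underside

How it is judged:
By the outcome, as a careful person would: the job done as asked, in the order asked, and still so for the second after the job is handed in, with the robot touching nothing.
It also fails if it takes over 42 s, if anything falls off the work surface, if the arm or the gripper's body presses on something with over 40 N, if the wrist force passes 120 N, or if a joint passes its speed limit or range.

## Robot

A 6-joint arm with a two-finger parallel gripper is mounted at the origin on the work surface. World frame = base frame: x ahead of the robot, y to its left, z up, the work surface at z = 0. Lengths are in m, angles in rad, forces in N, time in s.
With the tool pointing down it reaches from about 0.225 to 0.875 m from the base axis. Payload 3.4 kg.
Tool frame: the origin (TCP) lies at the very end of the fingers, on their centre line; the grasp point (between the pads) lies 19 mm behind it; z points along the fingers, y is the direction in which the jaws open and shut (so a half turn about z gives the same grasp; the last joint's range is limited). The gripper opens to 85 mm and grips with 20 to 120 N. Pads are 22 mm wide; open, the fingers measure 114 mm over their backs; the gripper's body (76 mm by 85 mm) begins 54 mm behind the grasp point. The pads swing forward as they close: fully open they stand 13 mm farther back than shut.
Start: joints at [1.13, 0.276, 1.505, -0, 1.361, -0.121], TCP at [0.181, 0.546, 0.231] pointing down, gripper open.
Joint ranges: [-2.89, 2.89], [-0.75, 2.08], [0.22, 2.7], [-1.18, 4.32], [0.11, 2.71], [-2.7, 2.7]. Speed limits (rad/s): [2.57, 2.57, 3.14, 3.14, 3.14, 3.14].

## Interface

Orientations are given as a unit quaternion [w, x, y, z].
In Python, from rig import get_state, get_image, calibration, sign_off gives the robot as it stands. The module is installed in compiled form; this text tells all that it offers.
- The arm moves only by the tool drive_tool, never from a script. Its argument "targets" is one flat list of numbers, 7 for each row, row after row: the turn, a rotation vector about the tool's x, y, z in degrees, then the shift along the tool's x, y, z in mm, then the opening, from 0 (shut) to 1 (fully open). In form: [wx, wy, wz, tx, ty, tz, fingers, wx, wy, wz, tx, ty, tz, fingers, ...]. A call has 1 to 12 rows; each row shifts and turns the commanded pose from where the row before left it, along the tool's axes as they then stand; what a row does not reach is not made up. A row lasts 1/8 s, in which the tool goes at most 62.5 mm and 10.7 degrees, less where a joint would pass 70% of its speed; a pose out of reach is approached as far as the arm can. A call is refused whole if a number of a shift passes 62.5 or a number of a turn 10.7, either way. A call with a gripper value outside its range is refused whole. The fingers move at their own pace and stop on an object; "grip_force" is the grip in N (left out, the last holds). Time passes only in rows, so rows that do not move let the fingers close. It gives the time, the measured TCP pose, the force and the opening at its end, in the units of the state.
- get_state(): the state, without advancing time (a new reading comes with each control period).
- get_image(name): name is "scene" or "side" or "wrist"; returns the picture (384x512x3 uint8, red, green, blue); there is no depth.
- calibration(name): a dict with "mtx" (3x3 intrinsics, pixels), "world_to_cam" (4x4, takes a point from world to camera coordinates); the wrist camera has in their place "hand_eye" (4x4, takes a point from camera to tool coordinates, whose origin is the TCP and whose axes are the flange's). Camera axes: x right, y down, z forward; pixel columns grow to the right and rows downward; lengths in m; the calibration is good to about 2 mm. A picture is of the moment at which its call begins: read the wrist's pose just before it. calibration takes no time and is no camera call.
- sign_off(): hands the job in, once; it reports no verdict.
The state is a dict: "clock": time; "qpos": joint angles; "qd": joint speeds; "effort": joint torques, N m; "position": TCP position; "ee_rot": TCP orientation; "contact_force": force on the tool from outside, world axes, zero at the start; "moment": the same for the moment, N m; "width": finger opening in m.
Only numpy, scipy, OpenCV 4.12 (cv2) and the standard library are available. Lean on these libraries where they do the work, as an engineer would, in place of code of your own. Each camera call takes 0.05 s, during which the arm holds its last target.

## Working session

There is one attempt and no reset: what is moved stays moved. The work goes in short steps, Python scripts to look and compute and a tool call to move; the robot and the scene stay as the last step left them, time stands still between calls to the robot, and variables do not carry over. Pictures are saved under pics/ and viewed, and the job is handed in when it is done.

Besides the shell and the picture viewer there is one more tool, called after "Emit:" as a command line: name --argument value ..., lists and objects as JSON in quotes. drive_tool: Moves the arm, as the interface text tells. Its arguments: {"type":"object","properties":{"targets":{"type":"array"},"grip_force":{"type":"number"}},"required":["targets"]}

```bash
mkdir -p pics; python3 - <<'E'
from rig import *
import cv2,numpy as np
s=get_state();print(s)
for n in("scene","side"):
    cv2.imwrite(f"pics/{n}0.png",get_image(n)[:,:,::-1]);c=calibration(n);print(n,c)
print(calibration("wrist"))
E
```

```text
{'clock': 0.0, 'qpos': array([ 1.13002844e+00,  2.76613104e-01,  1.50615067e+00,  4.00723018e-06,
        1.36070446e+00, -1.21002249e-01]), 'qd': array([-7.04735454e-04,  9.32238590e-04,  1.01377880e-03,  2.90592850e-05,
        6.60877262e-04, -2.39291354e-04]), 'effort': array([ 1.58296280e-04, -4.16775155e+01, -2.45802605e+01, -1.85791937e-04,
        1.12194935e-02,  1.92972124e-05]), 'position': array([0.18052187, 0.54536149, 0.23042241]), 'ee_rot': array([-2.61843345e-04,  1.59202863e-01,  9.87245445e-01, -9.00494711e-04]), 'contact_force': array([ 0.61835274, -0.05130675, -0.63781401]), 'moment': array([0.02223567, 0.0314575 , 0.01790508]), 'width': 0.08561179741895024}
scene {'mtx': array([[364.00202244,   0.        , 252.08070812],
       [  0.        , 364.00202244, 190.87341638],
       [  0.        ,   0.        ,   1.        ]]), 'world_to_cam': array([[-0.27318242,  0.96191277,  0.00975647,  0.12538443],
       [ 0.80854932,  0.23509857, -0.53942252, -0.39227466],
       [-0.52117115, -0.13947216, -0.84197871,  1.7041967 ],
       [ 0.        ,  0.        ,  0.        
[... 360 characters left out ...]
73114e-01],
       [ 4.97096106e-01,  6.72215390e-01, -5.48654656e-01,
         1.15404390e+00],
       [ 0.00000000e+00,  0.00000000e+00,  0.00000000e+00,
         1.00000000e+00]])}
{'mtx': array([[340.03150437,   0.        , 254.53919985],
       [  0.        , 340.03150437, 193.35995068],
       [  0.        ,   0.        ,   1.        ]]), 'hand_eye': array([[ 6.06258472e-04, -9.55537705e-01, -2.94868322e-01,
         7.45595452e-02],
       [ 9.99999699e-01,  7.22342177e-04, -2.84760655e-04,
        -1.06187535e-03],
       [ 4.85095369e-04, -2.94868061e-01,  9.55537855e-01,
        -1.42652348e-01],
       [ 0.00000000e+00,  0.00000000e+00,  0.00000000e+00,
         1.00000000e+00]])}
```

View pics/scene0.png

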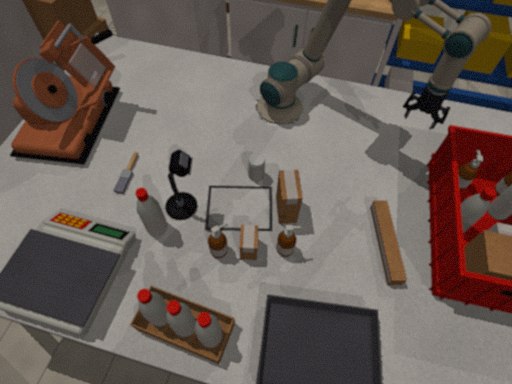

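View pics/side0.png

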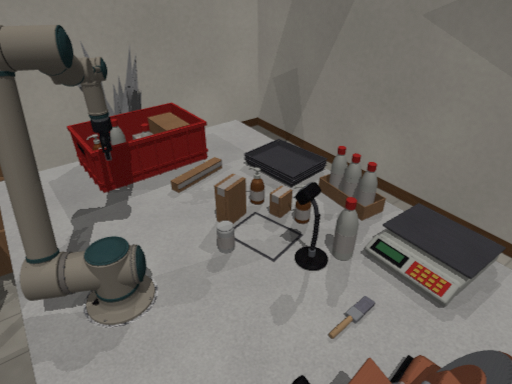

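```bash
python3 - <<'E'
import cv2
a=cv2.imread("pics/scene0.png")[140:270,140:340];cv2.imwrite("pics/sc0z.png",cv2.resize(a,None,fx=4,fy=4,interpolation=cv2.INTER_CUBIC))
a=cv2.imread("pics/side0.png")[160:280,190:350];cv2.imwrite("pics/si0z.png",cv2.resize(a,None,fx=5,fy=5,interpolation=cv2.INTER_CUBIC))
E
```

```text
(no output)
```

View pics/sc0z.png

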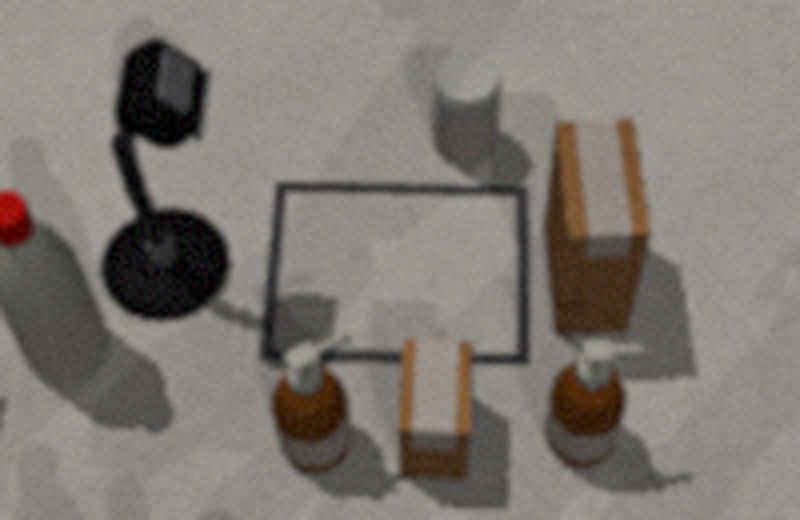

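View pics/si0z.png

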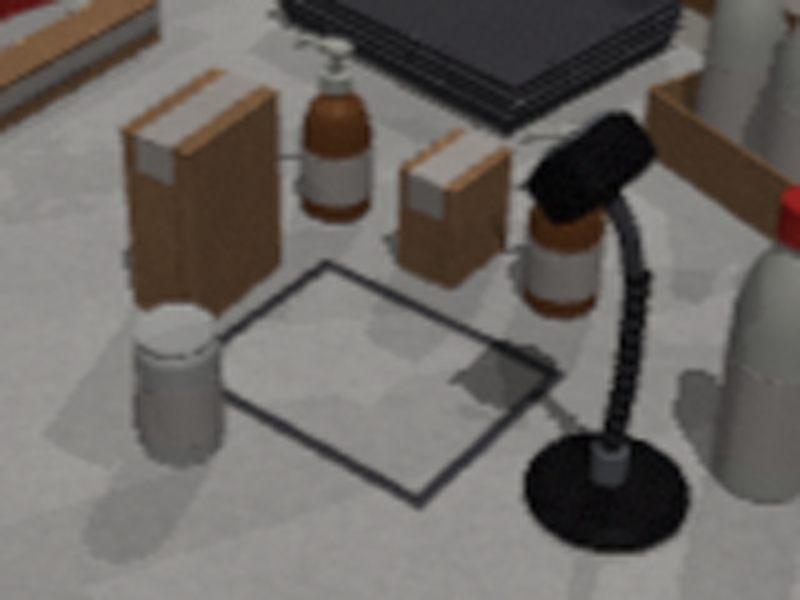

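```bash
cat > h.py <<'E'
import numpy as np,cv2
from rig import *
from scipy.spatial.transform import Rotation as R
def ray(n,uv,h,T=None):
    c=calibration(n);K=c["mtx"]
    W=np.linalg.inv(c["world_to_cam"]) if T is None else T
    d=W[:3,:3]@np.linalg.solve(K,[uv[0],uv[1],1]);o=W[:3,3]
    return o+d*(h-o[2])/d[2]
def Ttool(s):
    q=s["ee_rot"];T=np.eye(4);T[:3,:3]=R.from_quat([q[1],q[2],q[3],q[0]]).as_matrix();T[:3,3]=s["position"];return T
E
python3 - <<'E'
from h import *
z=lambda l:[((u+.5)/4-.5+140,(v+.5)/4-.5+140) for u,v in l]
zi=lambda l:[((u+.5)/5-.5+190,(v+.5)/5-.5+160) for u,v in l]
def quad(n,l,h):
    P=np.array([ray(n,p,h) for p in l]);print(n,h,P.round(4)[:,:2].tolist());print(" sides",np.linalg.norm(np.roll(P,-1,0)-P,axis=1).round(4),"c",P.mean(0).round(4))
quad("scene",z([(281,187),(522,189),(523,359),(267,356)]),0)
quad("side",zi([(327,265),(557,376),(420,502),(200,375)]),0)
quad("scene",z([(557,122),(633,120),(648,236),(563,236)]),.18)
quad("scene",z([(557,330),(629,331)]),0)
quad("side",zi([(124,130),(217,70),(279,94),(185,154)]),.18)
print([ray("side",p,0) for p in zi([(280,270)])])
for nm,h,p in [("can",.11,(468,78)),("soapR",0,(585,450)),("soapL",0,(317,455)),("small top",.105,(437,390))]: print(nm,ray("scene",z([p])[0],h))
s=get_state();T=Ttool(s);print(T.round(3));print(ray("scene",z([(162,90)])[0],.276))
E
```

```text
scene 0 [[0.5098, -0.1617], [0.4446, 0.0713], [0.6284, 0.1192], [0.6919, -0.1113]]
 sides [0.2419 0.19   0.239  0.1889] c [ 0.5687 -0.0206  0.    ]
side 0 [[0.6276, 0.115], [0.689, -0.1181], [0.5098, -0.1652], [0.4567, 0.0546]]
 sides [0.2411 0.1852 0.2262 0.1812] c [ 0.5708 -0.0284 -0.    ]
scene 0.18 [[0.4844, 0.1038], [0.4635, 0.1679], [0.5779, 0.205], [0.5978, 0.1364]]
 sides [0.0674 0.1203 0.0715 0.1179] c [0.5309 0.1532 0.18  ]
scene 0 [[0.5899, 0.1426], [0.572, 0.2083]]
 sides [0.0681 0.0681] c [ 0.581   0.1754 -0.    ]
side 0.18 [[0.4613, 0.159], [0.5727, 0.1952], [0.5923, 0.1319], [0.4816, 0.1003]]
 sides [0.1171 0.0663 0.1151 0.0622] c [0.5269 0.1466 0.18  ]
[array([ 5.90003711e-01,  1.33506772e-01, -1.11022302e-16])]
can [0.40695291 0.00226874 0.11      ]
soapR [0.70128143 0.19539221 0.        ]
soapL [ 0.77269519 -0.03479262  0.        ]
small top [0.72924858 0.06446049 0.105     ]
[[-0.949  0.314 -0.001  0.181]
 [ 0.314  0.949 -0.002  0.545]
 [ 0.    -0.002 -1.     0.231]
 [ 0.     0.     0.     1.   ]]
[ 0.61263955 -0.20179383  0.276     ]
```

Emit:
drive_tool --targets '[0,0,0,-43,-19,-12.5,0.7,0,0,0,-43,-19,-12.5,0.7,0,0,0,-43,-19,-12.5,0.7,0,0,0,-43,-19,-12.5,0.7,0,0,0,-43,-19,-12.5,0.7,0,0,0,-43,-19,-12.5,0.7,0,0,0,-43,-19,-12.5,0.7,0,0,0,-43,-19,-12.5,0.7,0,0,10,0,0,0,0.7,0,0,10,0,0,0,0.7,0,0,10,0,0,0,0.7,0,0,10,0,0,0,0.7]' --grip_force 20

```text
clock: 1.6
position: [0.4594, 0.2932, 0.3308]
ee_rot: [-0.0, 0.49, 0.872, -0.0]
contact_force: [0.1, -0.1, -0.5]
width: 0.0598
```

Emit:
drive_tool --targets '[0,0,10,0,0,0,0.7,0,0,6.2,0,0,0,0.7,0,-10,0,0,0,0,0.7,0,-10,0,0,0,0,0.7,0,-10,0,0,0,0,0.7,0,-8,0,0,0,0,0.7,0,0,0,0,0,0,0.7]'

```text
clock: 2.48
position: [0.4585, 0.2952, 0.3283]
ee_rot: [0.258, 0.57, 0.754, -0.199]
contact_force: [0.7, -0.6, -0.5]
width: 0.0596
```

```bash
python3 - <<'E'
from h import *
s=get_state();print(s["clock"],s["qpos"].round(3),s["position"],s["width"],s["contact_force"]);print(Ttool(s).round(3))
im=get_image("wrist")[:,:,::-1];cv2.imwrite("pics/w1.png",im)
np.savez("w1.npz",T=Ttool(s)@calibration("wrist")["hand_eye"])
E
```

```text
2.475 [ 0.801  0.38   1.301 -0.576  1.799  0.49 ] [0.45853791 0.29523109 0.32834196] 0.059608909796512226 [ 0.73541216 -0.60248936 -0.52113162]
[[-0.216  0.963  0.163  0.459]
 [ 0.757  0.27  -0.595  0.295]
 [-0.617 -0.006 -0.787  0.328]
 [ 0.     0.     0.     1.   ]]
```

View pics/w1.png

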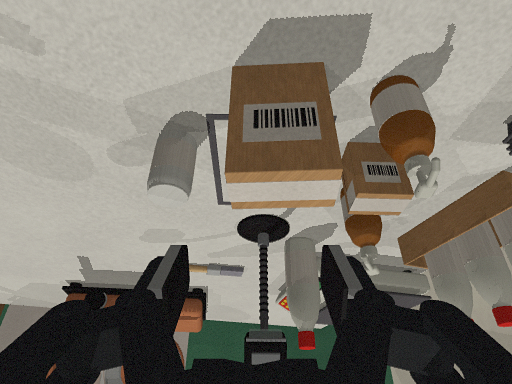

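```bash
python3 - <<'E'
import cv2
a=cv2.imread("pics/w1.png")[50:230,190:360];cv2.imwrite("pics/w1z.png",cv2.resize(a,None,fx=3.3,fy=3.3,interpolation=cv2.INTER_CUBIC))
E
```

```text
(no output)
```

View pics/w1z.png

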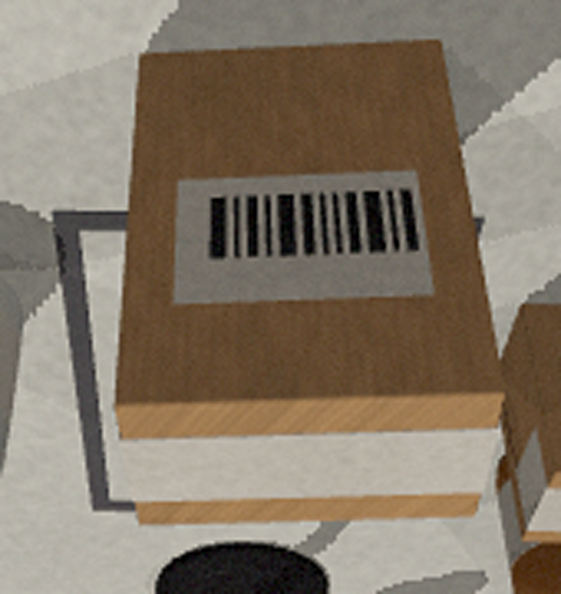

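```bash
python3 - <<'E'
from h import *
T=np.load("w1.npz")["T"]
f=lambda p,h:ray("wrist",((p[0]+.5)/3.3-.5+190,(p[1]+.5)/3.3-.5+50),h,T)
b=[f(p,0) for p in[(140,55),(441,41)]];t=[f(p,.18) for p in[(117,404),(503,394),(476,515),(139,524)]]
tape=[f(p,0) for p in[(54,213),(80,231),(484,217),(94,511)]]
C=np.array([.5695,-.021]);a=np.deg2rad(-74.5);Rm=np.array([[np.cos(a),np.sin(a)],[-np.sin(a),np.cos(a)]])
for n,l in(("bot",b),("top",t),("tape",tape)):
  for p in l: print(n,p[:2].round(4),"field",(Rm@(p[:2]-C)*1000).round(1))
E
```

```text
bot [0.4628 0.1637] field [-206.5  -53.5]
bot [0.5759 0.2026] field [-213.8   65.9]
top [0.463  0.1664] field [-209.1  -52.6]
top [0.5744 0.2037] field [-215.3   64.7]
top [0.5974 0.1398] field [-147.5   69.8]
top [0.4845 0.1007] field [-140.   -49.4]
tape [0.4428 0.0714] field [-122.9  -97.4]
tape [0.4563 0.0637] field [-111.9  -86.5]
tape [0.6345 0.1239] field [-122.3  101.3]
tape [ 0.5078 -0.1736] field [ 130.6 -100.3]
```

```bash
python3 - <<'E'
from h import *
print(ray("scene",(376,203),.05),ray("scene",(400,282),.05),ray("scene",(372,205),.05))
E
```

```text
[0.43612523 0.47724405 0.05      ] [0.72193896 0.5830378  0.05      ] [0.44914499 0.4636368  0.05      ]
```

Emit:
drive_tool --targets '[0,0,0,15.5,4,37,0.7,0,0,0,15.5,4,37,0.7,0,0,0,15.5,4,37,0.7,0,0,0,15.5,4,37,0.7]'

```text
clock: 3.02
position: [0.4872, 0.2557, 0.1768]
ee_rot: [0.258, 0.574, 0.752, -0.195]
contact_force: [0.7, 0.2, -0.3]
width: 0.0598
```

Emit:
drive_tool --targets '[0,0,0,15.5,4,37,0.7,0,0,0,15.5,4,37,0.7,0,0,0,15.5,4,37,0.7,0,0,0,15.5,4,37,0.7,0,0,0,0,0,0,0.7,0,0,0,0,0,0,0.7]'

```text
clock: 3.78
position: [0.5141, 0.2205, 0.0236]
ee_rot: [0.259, 0.574, 0.752, -0.196]
contact_force: [1.6, -0.6, -0.3]
width: 0.06
```

```bash
cat >> h.py <<'E'
C=np.array([.5695,-.021]);a=np.deg2rad(-74.5);Rm=np.array([[np.cos(a),np.sin(a)],[-np.sin(a),np.cos(a)]])
def fld(p): return np.r_[Rm@(np.array(p)[:2]-C),p[2]]*1000
E
python3 - <<'E'
from h import *
s=get_state();print(fld(s["position"]),s["width"],s["contact_force"],s["qpos"].round(2));print(Ttool(s).round(3))
cv2.imwrite("pics/w2.png",get_image("wrist")[:,:,::-1]);cv2.imwrite("pics/si2.png",cv2.resize(get_image("side")[120:280,100:320,::-1],None,fx=3.5,fy=3.5))
np.savez("w2.npz",T=Ttool(s)@calibration("wrist")["hand_eye"])
E
```

```text
[-247.51200526   11.15717294   23.58410434] 0.06001595499093504 [ 1.57878361 -0.61336928 -0.27390466] [ 0.66  0.62  1.72 -0.67  1.17  0.77]
[[-0.208  0.964  0.165  0.514]
 [ 0.761  0.265 -0.592  0.22 ]
 [-0.615  0.003 -0.789  0.024]
 [ 0.     0.     0.     1.   ]]
```

View pics/w2.png

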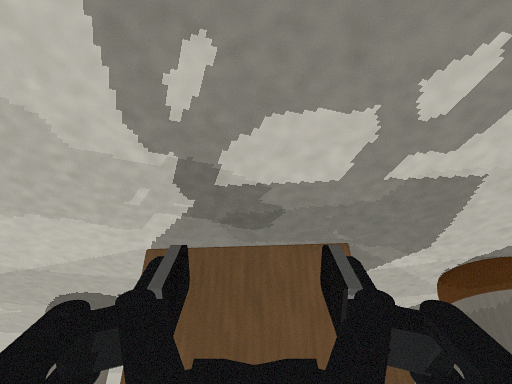

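View pics/si2.png

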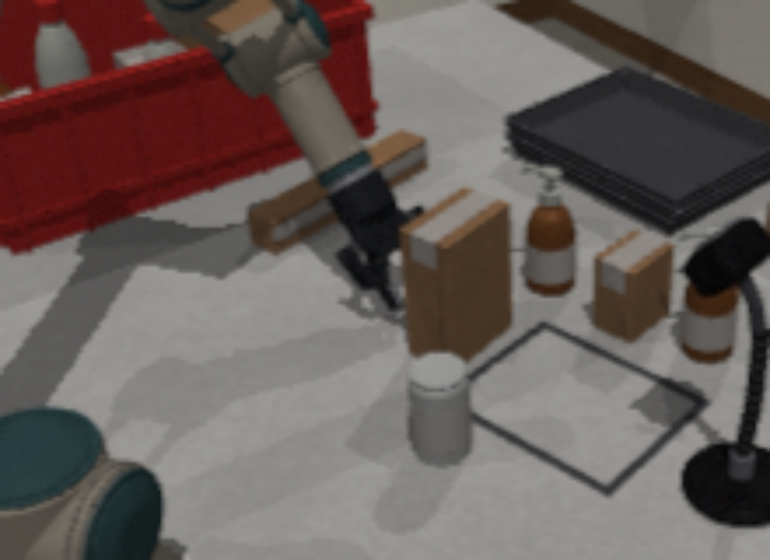

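Emit:
drive_tool --targets '[0,0,0,-8,-0.5,6.2,0.7,0,0,0,-8,-0.5,6.2,0.7,0,0,0,-6,-0.5,4.7,0.7,0,0,0,-6,-0.5,4.7,0.7,0,0,0,-6,-0.5,4.7,0.7,0,0,0,-6,0,4.7,0.7,0,0,0,0,0,0,0.7]'

```text
clock: 4.75
position: [0.5237, 0.1698, 0.0217]
ee_rot: [0.259, 0.573, 0.752, -0.198]
contact_force: [-0.2, -0.5, 0.8]
width: 0.0598
```

```bash
python3 - <<'E'
from h import *
s=get_state();print(fld(s["position"]),s["width"],s["contact_force"],s["qpos"].round(2))
cv2.imwrite("pics/w3.png",get_image("wrist")[:,:,::-1]);cv2.imwrite("pics/si3.png",cv2.resize(get_image("side")[160:280,190:350,::-1],None,fx=5,fy=5,interpolation=cv2.INTER_CUBIC))
cv2.imwrite("pics/sc3.png",cv2.resize(get_image("scene")[140:270,140:340,::-1],None,fx=4,fy=4,interpolation=cv2.INTER_CUBIC))
E
```

```text
[-196.10160147    6.90023554   21.73266086] 0.05983221914011058 [-0.19881118 -0.49624335  0.77017196] [ 0.58  0.6   1.79 -0.71  1.11  0.75]
```

View pics/si3.png

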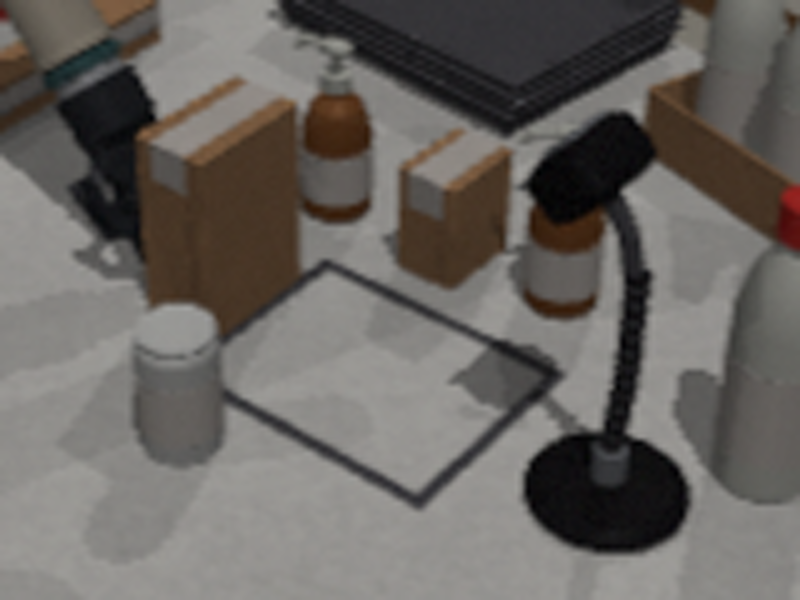

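View pics/sc3.png

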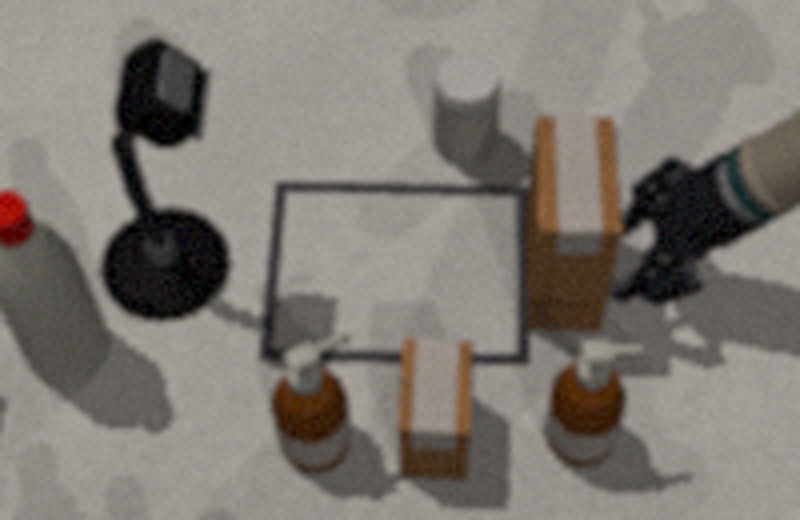

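```bash
python3 - <<'E'
from h import *
z=lambda u,v:((u+.5)/4-.5+140,(v+.5)/4-.5+140)
zi=lambda u,v:((u+.5)/5-.5+190,(v+.5)/5-.5+160)
def sh(t,l):
    for p in l: print(t,fld(p).round(1))
sh("scene tape mid near",[ray("scene",z(*p),0) for p in[(522,189),(523,359)]])
sh("scene foot",[ray("scene",z(*p),0) for p in[(530,325),(600,328)]])
sh("scene top",[ray("scene",z(*p),.18) for p in[(536,118),(612,118),(622,235),(545,235)]])
sh("side tape near-far corner",[ray("side",zi(*p),0) for p in[(327,265)]])
sh("side foot",[ray("side",zi(*p),0) for p in[(299,275)]])
sh("side top",[ray("side",zi(*p),.18) for p in[(139,130),(239,78),(297,101),(198,158)]])
E
```

```text
scene tape mid near [-122.3  -95.7   -0. ]
scene tape mid near [-119.3   94.2    0. ]
scene foot [-126.7   58.3    0. ]
scene foot [-193.    60.8    0. ]
scene top [-124.5  -52.7  180. ]
scene top [-191.9  -53.6  180. ]
scene top [-193.7   67.7  180. ]
scene top [-129.    68.5  180. ]
side tape near-far corner [-115.5   92.3   -0. ]
side foot [-125.6   65.7    0. ]
side top [-193.   -48.8  180. ]
side top [-184.2   62.2  180. ]
side top [-122.5   63.3  180. ]
side top [-128.5  -50.3  180. ]
```

Emit:
drive_tool --targets '[0,0,0,-4,0,3.1,0.7,0,0,0,-4,0,3.1,0.7,0,0,0,-4,0,3.1,0.7,0,0,0,-3,0,2.3,0.7,0,0,0,-1.5,0,1.2,0.7,0,0,0,0,0,0,0.7]'

```text
clock: 5.65
position: [0.5297, 0.1504, 0.022]
ee_rot: [0.259, 0.572, 0.752, -0.197]
contact_force: [0.7, 1.0, -1.1]
width: 0.0596
```

```bash
python3 - <<'E'
from h import *
s=get_state();print(fld(s["position"]),s["width"],s["contact_force"],s["qpos"].round(2))
cv2.imwrite("pics/si4.png",cv2.resize(get_image("side")[160:280,190:350,::-1],None,fx=5,fy=5,interpolation=cv2.INTER_CUBIC))
cv2.imwrite("pics/sc4.png",cv2.resize(get_image("scene")[140:270,140:340,::-1],None,fx=4,fy=4,interpolation=cv2.INTER_CUBIC))
E
```

```text
[-175.80410435    7.40332932   21.97147159] 0.05956886289955606 [ 0.70199721  1.03072558 -1.14419348] [ 0.55  0.59  1.81 -0.73  1.09  0.74]
```

View pics/si4.png

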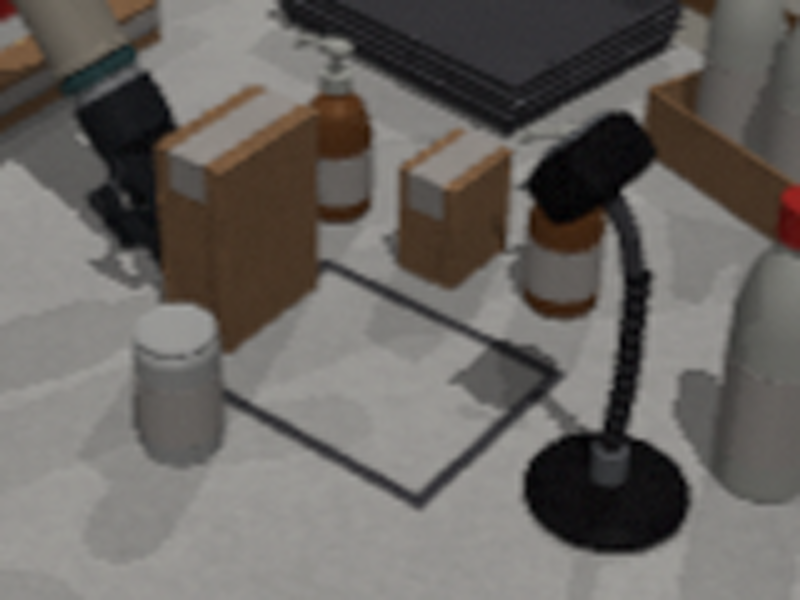

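View pics/sc4.png

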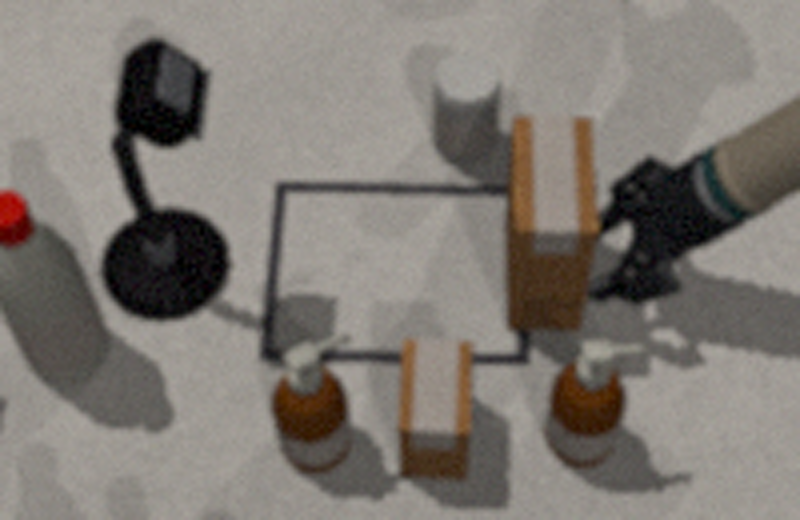

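Emit:
drive_tool --targets '[0,0,0,10,0,-7.7,0.7,0,0,0,10,0,-7.7,0.7,0,0,0,-14.5,0,-18.6,0.7,0,0,0,-14.5,0,-18.6,0.7,0,0,0,-14.5,0,-18.6,0.7,0,0,0,-14.5,0,-18.6,0.7,0,0,0,-14.5,0,-18.6,0.7,0,0,0,0,0,0,0.7]'

```text
clock: 6.75
position: [0.5237, 0.1767, 0.1411]
ee_rot: [0.26, 0.573, 0.753, -0.195]
contact_force: [0.1, -0.4, -1.3]
width: 0.0601
```

```bash
python3 - <<'E'
from h import *
s=get_state();T=Ttool(s);print(fld(s["position"]),s["contact_force"]);print(T.round(3))
np.savez("w5.npz",T=T@calibration("wrist")["hand_eye"])
cv2.imwrite("pics/w5.png",get_image("wrist")[:,:,::-1])
cv2.imwrite("pics/sc5.png",cv2.resize(get_image("scene")[140:270,140:340,::-1],None,fx=4,fy=4,interpolation=cv2.INTER_CUBIC))
E
```

```text
[-202.77668245    8.67634407  141.12490208] [ 0.05969365 -0.40081795 -1.28010457]
[[-0.209  0.963  0.168  0.524]
 [ 0.761  0.268 -0.591  0.177]
 [-0.615  0.004 -0.789  0.141]
 [ 0.     0.     0.     1.   ]]
```

View pics/w5.png

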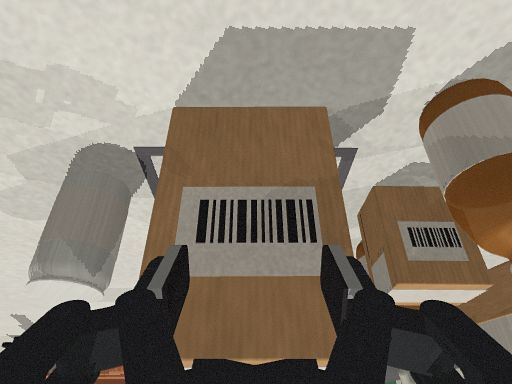

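View pics/sc5.png

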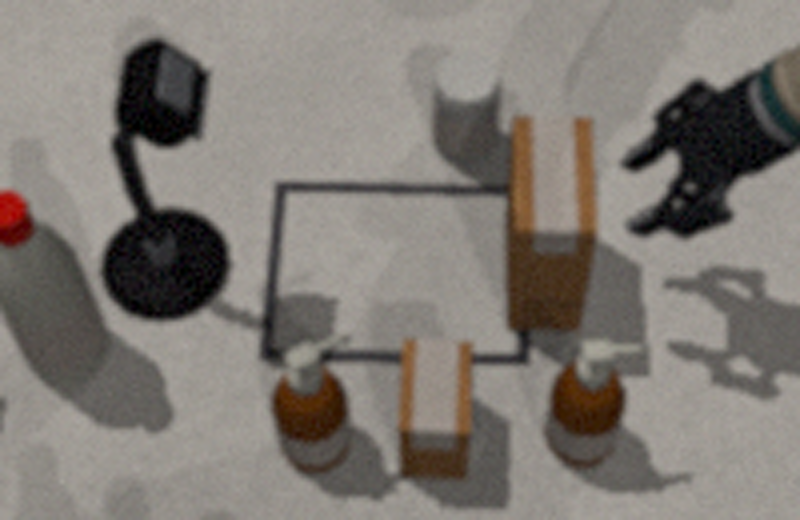

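```bash
python3 - <<'E'
from h import *
T=np.load("w5.npz")["T"]
for p in[(172.5,107.5),(327,107),(134,147),(358,148.5),(149,157)]: print(p,fld(ray("wrist",p,0,T)).round(1))
E
```

```text
(172.5, 107.5) [-168.8  -54.8    0. ]
(327, 107) [-169.1   66.     0. ]
(134, 147) [-123.8  -97.9    0. ]
(358, 148.5) [-121.2  102.3    0. ]
(149, 157) [-110.3  -88.     0. ]
```

Emit:
drive_tool --targets '[0,0,0,-8,-0.5,6.2,0.7,0,0,0,-6,-0.5,4.7,0.7,0,0,0,-6,0,4.7,0.7,0,0,0,-6,0,4.7,0.7,0,0,0,-6,0,4.7,0.7,0,0,0,-6,0,4.7,0.7,0,0,0,-6,0,4.7,0.7,0,0,0,0,0,0,0.7]'

```text
clock: 7.85
position: [0.5367, 0.1205, 0.1394]
ee_rot: [0.259, 0.573, 0.752, -0.197]
contact_force: [-0.6, 0.4, -0.5]
width: 0.0597
```

```bash
python3 - <<'E'
from h import *
s=get_state();print(fld(s["position"]),s["contact_force"])
cv2.imwrite("pics/si6.png",cv2.resize(get_image("side")[160:280,190:350,::-1],None,fx=5,fy=5,interpolation=cv2.INTER_CUBIC))
E
```

```text
[-145.15524789    6.24245412  139.42988079] [-0.64873389  0.41206266 -0.45328322]
```

View pics/si6.png

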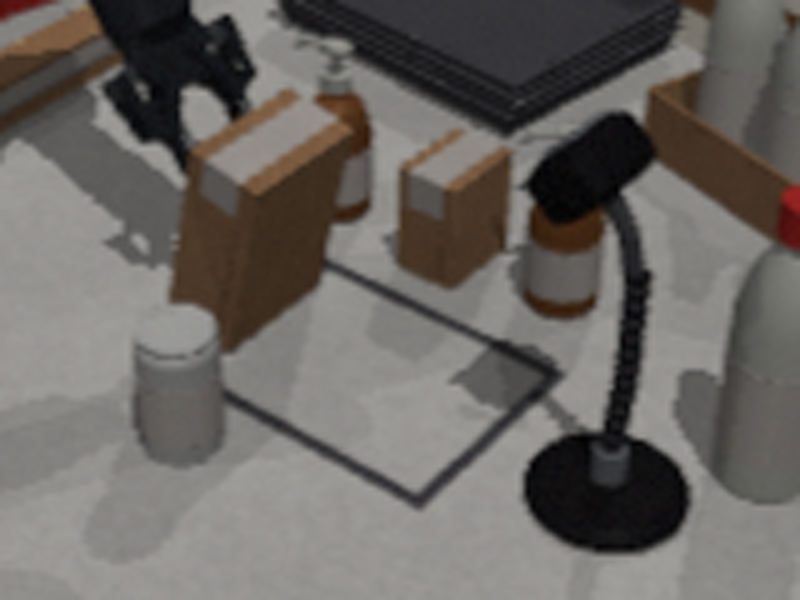

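Tipping cleanly about its foot (still at (232,350)–(318,285)); continue.

Emit:
drive_tool --targets '[0,0,0,-5,0,3.9,0.7,0,0,0,-5,0,3.9,0.7,0,0,0,-5,0,3.9,0.7,0,0,0,-5,0,3.9,0.7,0,0,0,-4,0,3.1,0.7,0,0,0,0,0,0,0.7,0,0,0,0,0,0,0.7,0,0,0,0,0,0,0.7]'

```text
clock: 8.9
position: [0.545, 0.0921, 0.1396]
ee_rot: [0.259, 0.572, 0.753, -0.197]
contact_force: [0.5, 0.5, -0.5]
width: 0.0602
```

```bash
python3 - <<'E'
from h import *
s=get_state();print(fld(s["position"]),s["contact_force"])
cv2.imwrite("pics/si7.png",cv2.resize(get_image("side")[160:280,190:350,::-1],None,fx=5,fy=5,interpolation=cv2.INTER_CUBIC))
E
```

```text
[-115.50686123    6.57416327  139.57935937] [ 0.48338847  0.46137939 -0.49926887]
```

View pics/si7.png

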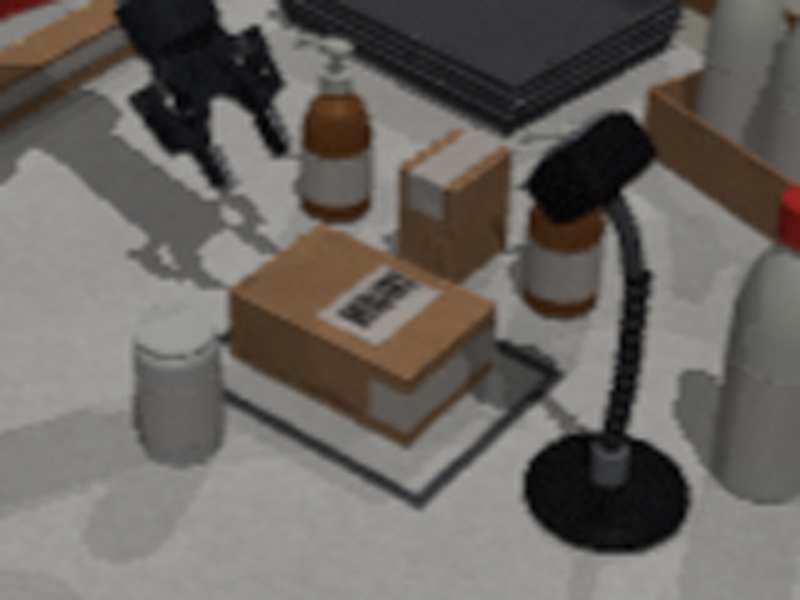

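Label up, lying in the field. Back off and up, and check the foot against the tape.

Emit:
drive_tool --targets '[0,0,0,10,0,-30,0.7,0,0,0,10,0,-30,0.7,0,0,0,10,0,-30,0.7,0,0,0,0,0,-30,0.7,0,0,0,0,0,0,0.7,0,0,0,0,0,0,0.7]'

```text
clock: 9.7
position: [0.5185, 0.1853, 0.2149]
ee_rot: [0.259, 0.572, 0.753, -0.198]
contact_force: [0.4, -0.2, 0.5]
width: 0.0601
```

```bash
python3 - <<'E'
from h import *
s=get_state();T=Ttool(s);print(fld(s["position"]),s["contact_force"])
np.savez("w8.npz",T=T@calibration("wrist")["hand_eye"])
cv2.imwrite("pics/w8.png",get_image("wrist")[:,:,::-1])
cv2.imwrite("pics/sc8.png",cv2.resize(get_image("scene")[140:270,140:340,::-1],None,fx=4,fy=4,interpolation=cv2.INTER_CUBIC))
E
```

```text
[-212.41576254    5.99366257  214.89291557] [ 0.35843535 -0.19400033  0.46168786]
```

View pics/w8.png

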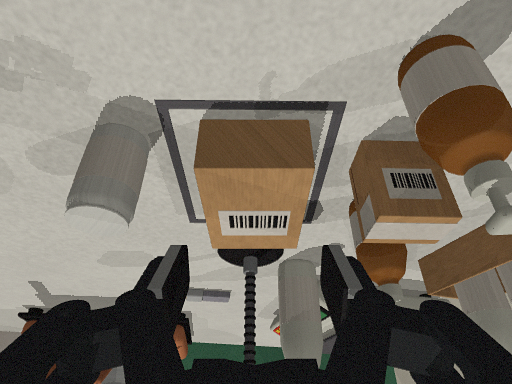

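View pics/sc8.png

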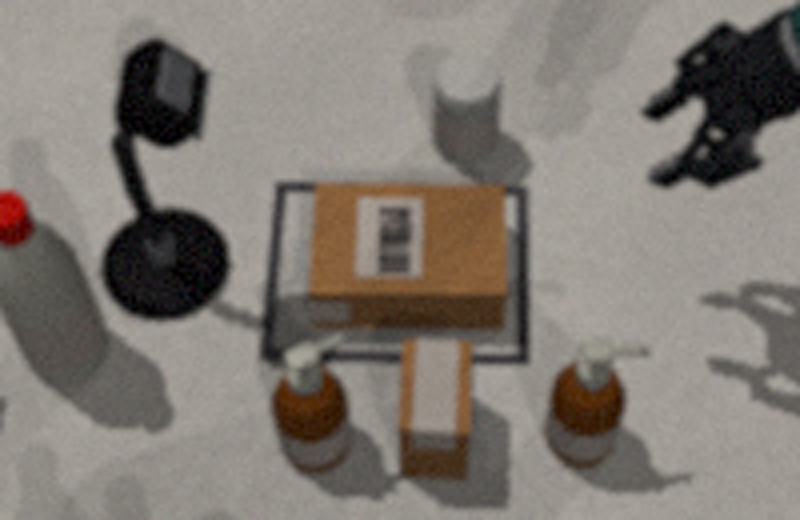

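```bash
python3 - <<'E'
from h import *
T=np.load("w8.npz")["T"]
for p in[(203,121),(308,119),(155,100),(347,101.5)]: print(p,fld(ray("wrist",p,0,T)).round(1))
print(sign_off(),get_state()["clock"])
E
```

```text
(203, 121) [-94.6 -51.4   0. ]
(308, 119) [-97.7  64.6   0. ]
(155, 100) [-123.7  -97.6    0. ]
(347, 101.5) [-122.1  102.1    0. ]
the job is handed in; nothing more can be done
the job is handed in; nothing more can be done
```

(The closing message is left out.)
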